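# Move a carving plate from its parking shoe to the carving shoe

### The arm

A 6-joint arm with a two-finger parallel gripper is mounted at the origin on the work surface. World frame = base frame: x ahead of the robot, y to its left, z up, the work surface at z = 0. Lengths are in mm, angles in rad, forces in N, time in s.
With the tool pointing down it reaches from about 300 to 775 mm from the base axis. Payload 14.6 kg.
Tool frame: the origin (TCP) lies midway between the tips of the shut fingers; the grasp point (between the pads) lies 19 mm behind it; y points along the fingers, z is the direction in which the jaws open and shut, and the axes are right-handed (so a half turn about y gives the same grasp; the last joint's range is limited). The gripper opens to 94 mm and grips with 3 to 60 N. Pads are 16 mm wide; open, the fingers measure 119 mm over their backs; the gripper's body (75 mm by 177 mm) begins 78 mm behind the grasp point.
Start: joints at [-0.067, 0.3, 1.521, -0, 1.321, -0.067], TCP at [549.99, -0.002, 205.446] pointing down, gripper open.
Joint ranges: [-3.03, 3.03], [-0.79, 2.21], [0.23, 2.52], [-1.04, 4.18], [0, 3.07], [-2.55, 2.55]. Speed limits (rad/s): [2.22, 2.22, 2.57, 3.14, 3.14, 3.14].

### API

Orientations are given as [roll, pitch, yaw] about the fixed x, y, z axes, in that order (R = Rz(yaw) Ry(pitch) Rx(roll)).
In Python, from cell import manip gives the robot as it stands.
- The arm moves only by the tool play_rows, never from a script. Its argument "series" is a list of rows, each a list of 3 entries, a list of its own where there are three numbers: the shift along the tool's x, y, z in m, then the turn about the tool's y in rad, then the closure, from 0 (fully open) to 1 (shut). In form: [[[dx, dy, dz], twist, grip], ...]. A call has 1 to 20 rows; each row is the pose to reach, as a shift and turn from the pose measured when the call began, along the tool's axes at that moment; what a row does not reach only later rows make up. A row lasts 1/10 s, in which the tool goes at most 50 mm and 8.59 degrees, less where a joint would pass 70% of its speed; a pose out of reach is approached as far as the arm can. A call with a gripper value outside its range is refused whole. The fingers move at their own pace and stop on an object; "squeeze" is the grip in N (left out, the last holds). Time passes only in rows, so rows that repeat a pose let the fingers close. It gives the time, the measured TCP pose, the force and the opening at its end, in the units of the state.
- manip.read_state(): the state, without advancing time (a new reading comes with each control period).
- manip.camera(name): name is "scene" or "side" or "wrist"; returns the picture (400x640x3 uint8, red, green, blue); there is no depth.
- manip.camera_params(name): a dict with "K" (3x3 intrinsics, pixels), "rvec" (rotation vector, rad) and "tvec" (3), from world to camera coordinates, as OpenCV has them. Camera axes: x right, y down, z forward; pixel columns grow to the right and rows downward; lengths in mm; the calibration is good to about 2 mm. A picture is of the moment at which its call begins: read the wrist's pose just before it. camera_params takes no time and is no camera call; for the wrist camera it gives the pose at the moment of the call.
- manip.sign_off(): hands the job in, once; it reports no verdict.
The state is a dict: "clock": time; "joints": joint angles; "qd": joint speeds; "effort": joint torques, N m; "eef_pos": TCP position; "eef_rot": TCP orientation; "wrist_force": force on the tool from outside, world axes, zero at the start; "moment": the same for the moment, N m; "finger_gap": finger opening in mm.
Only numpy, scipy, OpenCV 4.12 (cv2) and the standard library are available. Lean on these libraries where they do the work, as an engineer would, in place of code of your own. Each camera call takes 0.05 s, during which the arm holds its last target. There are 200 camera calls.

### The job

Press the red catch of the grey parking shoe so that the plate with the arched maple blank springs free, and draw the plate straight out. Then slide it gently, without forcing it, into the mouth of the blue carving shoe until the yellow catch clicks up behind it, and leave it locked there. Do not disturb the other things on the bench.

Things in the scene. Friction and masses are not known exactly. Their poses are not given: they have to be found in the camera images.
- work_plate: Steel dovetail plate, 80 long (x), 49 wide below, 38 on top, 10 thick; on it a maple blank 60 long, 28 wide, flat upright sides from 10 to 34 above the underside, arched top to 48. 0.35 to 0.55 kg. Origin: centre of the underside; z up. Fits either way round. Starts locked in the parking shoe, x along the shoe's x. Grip the blank across its 28 mm width.
- parking_shoe: Grey dovetail shoe, 96 wide, fixed to the bench. Origin on the bench under the locked plate's centre; +x is the way in. Sliding floor 24 above the bench; aluminium rails 9 tall hold the plate's sloping flanks. A plunger at the nose pushes the plate out with 3 N, 7 N when locked; with the catch down it shoves the plate 15 to 35 mm out, which then keeps the catch down.
- parking_pad (a point): Middle of the top of the red catch's ribbed pad, 36 (x) by 40 (y); at x=-122, 21 above the bench in the parking shoe's frame. Press it straight down.
- carving_shoe: Blue dovetail shoe, built like the parking shoe: same frame, floor and rails. Its catch, plunger and end stop are one unit, clamped up to 8 mm either way along x; this is not measured. So the plate locks anywhere from x=-8 to +8: feel for it. Plunger met 14 mm before (3 to 7 N; with friction 8 to 13 N at last); then the catch snaps up behind the tail; a hard stop comes 3 mm later.
- carving_mouth (a point): Centre of the carving shoe's mouth on its sliding floor (x=-58, 24 above the bench). The rails start here with lead-ins 6 mm wider each side, narrowing by x=-44 to about 1 mm clearance each side; they end at x=+46. Before the mouth, to x=-95, two strips at floor height (|y| 12 to 30) can carry the plate's nose.
- parking_shoe_catch (a joint): Red catch, downward travel in m: 0 up, 0.008 fully down; it frees the plate beyond about 0.0055. Up, its tongue stands 5 above the floor behind the plate's tail. Pressing takes 2 to 5 N.
- carving_shoe_catch (a joint): Yellow catch, downward travel in m: 0 up, 0.003 to 0.008 while the plate rides over it (its ramp, x=-62 to -44, is pushed down by the nose, taking a few N), back to 0 once it has clicked up behind the plate. Let go before that and the plate is not locked.
- gouge_tin: Green tin, 72 diameter, 100 tall, with wooden gouge handles up to 160; origin under its centre. Leave alone.
- finger_plane: Small brass plane 100 by 34, 33 tall; origin under its centre. Leave alone.
- glue_bottle: White bottle 52 diameter, 110 tall, orange cap; origin under its centre. Leave alone.
There are look-alikes about, which are no part of the job. What is shaped like the work_plate but purple is not meant.

How it is judged:
By the outcome, as a careful person would: the job done as asked, in the order asked, and still so for the second after the job is handed in, with the robot touching nothing.
It also fails if it takes over 72 s, if anything falls off the work surface, if the arm or the gripper's body presses on something with over 40 N, if the wrist force passes 120 N, or if a joint passes its speed limit or range.

## Working session

There is one attempt and no reset: what is moved stays moved. The work goes in short steps, Python scripts to look and compute and a tool call to move; the robot and the scene stay as the last step left them, time stands still between calls to the robot, and variables do not carry over. Pictures are saved under pics/ and viewed, about 8 in all and at most 12, crops included, and the job is handed in when it is done.

Besides the shell and the picture viewer there is one more tool, called after ">>>" as a command line: name --argument value ..., lists and objects as JSON in quotes. play_rows: Moves the arm, as the interface text tells. Its arguments: {"type":"object","properties":{"series":{"type":"array","items":{"type":"array"}},"squeeze":{"type":"number"}},"required":["series"]}

```bash
mkdir -p pics; python3 - <<'E'
from cell import manip
import cv2, numpy as np
print(manip.read_state())
for n in("scene","side"):
    p=manip.camera_params(n);print(n,p)
    cv2.imwrite(f"pics/{n}0.png",manip.camera(n)[:,:,::-1])
E
```

```text
{'clock': 0.0, 'joints': array([-6.65736765e-02,  3.00437207e-01,  1.52160758e+00, -2.30809087e-05,
        1.32067850e+00, -6.65752565e-02]), 'qd': array([-6.04782868e-05, -2.43860042e-04, -6.59629825e-04, -6.92071841e-04,
       -5.30467639e-04, -3.76894538e-05]), 'effort': array([-1.53750298e-03, -5.31805658e+01, -3.52735734e+01,  7.07558286e-02,
        2.43994006e-02, -4.79655944e-05]), 'eef_pos': array([5.49731636e+02, 2.33713798e-02, 2.04893707e+02]), 'eef_rot': array([-1.57192595e+00,  5.29100694e-05, -1.57078905e+00]), 'wrist_force': array([-0.05909965, -0.18074741, -0.18744213]), 'moment': array([-0.03549467, -0.00795584,  0.03387553]), 'finger_gap': 93.86507205827117}
scene {'K': array([[410.29723281,   0.        , 319.96039156],
       [  0.        , 410.29723281, 201.37477709],
       [  0.        ,   0.        ,   1.        ]]), 'rvec': array([ 1.57459142,  2.02854374, -0.78417795]), 'tvec': array([ 157.70603897, -424.64789094, 1495.77223988])}
side {'K': array([[382.01171287,   0.        , 321.66875604],
       [  0.        , 382.01171287, 194.79403116],
       [  0.        ,   0.        ,   1.        ]]), 'rvec': array([ 0.36089184, -2.64517382,  1.38759667]), 'tvec': array([ 601.82689889,  133.99552243, 1116.15470157])}
```

View pics/scene0.png

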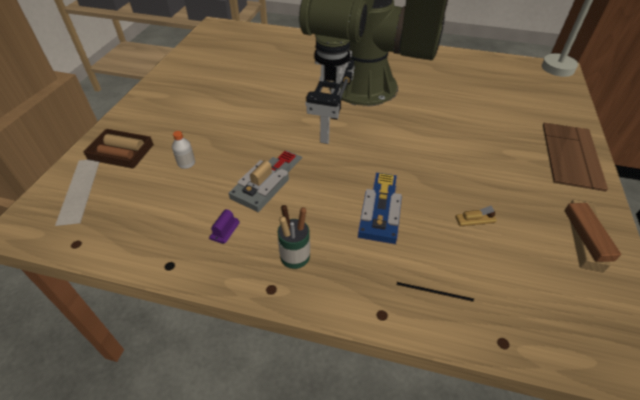

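View pics/side0.png

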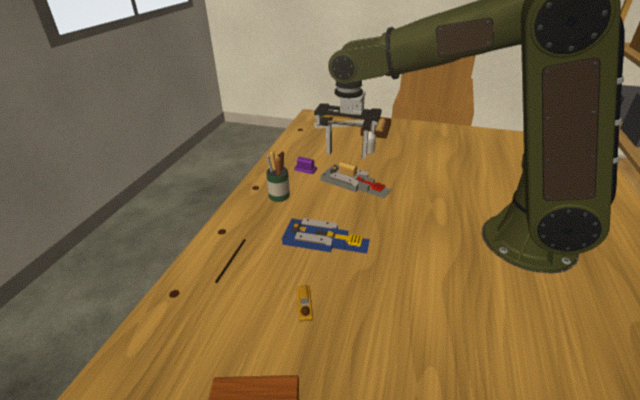

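Scene view: the grey shoe with the maple blank is at about (265,180), with its red pad at (287,158). The blue shoe is at (381,208), with its yellow pad at (385,180). The purple look-alike is at (225,226), the tin at (294,243), the bottle at (183,150) and the plane at (477,216). The work_plate should be the tan blank in the grey shoe, because the other plate-shaped thing is purple.

```bash
cat > h.py <<'E'
import cv2, numpy as np
from cell import manip
def proj(p,P):
    return cv2.projectPoints(np.float64(P).reshape(-1,3),p["rvec"],p["tvec"],p["K"],None)[0].reshape(-1,2)
def cast(p,uv,z):
    R=cv2.Rodrigues(p["rvec"])[0];c=-R.T@p["tvec"].ravel()
    uv=np.float64(uv).reshape(-1,2)
    d=np.c_[uv,np.ones(len(uv))]@np.linalg.inv(p["K"]).T@R
    return c+d*((z-c[2])/d[:,2])[:,None]
def blobs(im,lo,hi,amin=15):
    m=cv2.inRange(cv2.cvtColor(im,cv2.COLOR_RGB2HSV),np.array(lo),np.array(hi))
    n,l,s,c=cv2.connectedComponentsWithStats(m)
    return sorted([(s[i,4],c[i],l==i) for i in range(1,n) if s[i,4]>=amin],key=lambda t:-t[0])
E
python3 - <<'E'
from h import *
cols=dict(red=((0,170,90),(6,255,255),21),yel=((22,170,120),(32,255,255),21),blue=((105,130,40),(125,255,255),15),purple=((130,100,40),(160,255,255),20))
for n in("scene","side"):
    p=manip.camera_params(n);im=cv2.imread(f"pics/{n}0.png")[:,:,::-1].copy()
    for k,(lo,hi,z) in cols.items():
        for a,c,m in blobs(im,lo,hi)[:3]: print(n,k,a,c.round(1),cast(p,c,z)[0].round(1))
im=cv2.imread("pics/scene0.png")[140:280,200:420]
im2=cv2.imread("pics/side0.png")[130:260,260:420]
a=cv2.resize(im,(660,420),interpolation=cv2.INTER_CUBIC);
cv2.imwrite("pics/c1.png",a)
E
```

```text
scene red 132 [284.2 158.3] [ 480.  -148.3   21. ]
scene blue 496 [377.8 232.1] [676.9 155.7  15. ]
scene blue 246 [382.  201.9] [573.3 151.1  15. ]
scene purple 552 [223.8 226.8] [ 760.1 -216.3   20. ]
side red 101 [374.6 185.4] [ 474.7 -143.7   21. ]
side yel 171 [350.9 239. ] [494.9 152.7  21. ]
side yel 20 [329.8 233.6] [559.5 145.9  21. ]
side blue 290 [301.  240.9] [632.9 192.1  15. ]
side blue 197 [350.2 245.3] [492.3 173.1  15. ]
side blue 64 [313.6 229.2] [613.1 132.1  15. ]
side purple 237 [304.8 165.3] [ 751.6 -213.9   20. ]
```

View pics/c1.png

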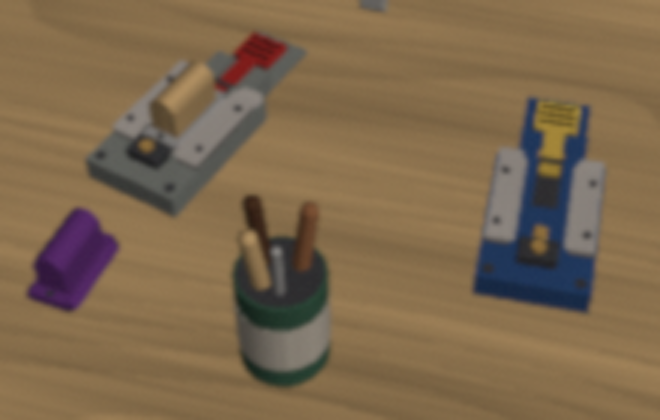

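The crop confirms it. The tan arched blank on the steel plate sits in the grey shoe behind the red catch, and the purple piece lies loose and is the look-alike. The blue shoe is empty, with its yellow pad toward the robot. Next I'll move the wrist camera over the grey shoe.

>>> play_rows --series '[[[0.17, -0.1, 0], 0, 0], [[0.17, -0.1, 0], 0, 0], [[0.17, -0.1, 0], 0, 0], [[0.17, -0.1, 0], 0, 0], [[0.17, -0.1, 0], 0, 0], [[0.17, -0.1, 0], 0, 0], [[0.17, -0.1, 0], 0, 0], [[0.17, -0.1, 0], 0, 0]]'

```text
clock: 0.9
eef_pos: [549.8, -168.8, 304.1]
eef_rot: [-1.573, 0.001, -1.569]
wrist_force: [0.4, -0.2, -0.8]
finger_gap: 94.4
```

```bash
python3 - <<'E'
from h import *
import pickle
s=manip.read_state();print(s["clock"],s["eef_pos"],s["eef_rot"],s["wrist_force"])
p=manip.camera_params("wrist");im=manip.camera("wrist");print(p)
pickle.dump(p,open("w1.pkl","wb"));cv2.imwrite("pics/w1.png",im[:,:,::-1])
E
```

```text
0.9 [ 549.8419141  -168.79542131  304.12052762] [-1.57310606e+00  6.54492230e-04 -1.56932655e+00] [ 0.4072582  -0.23666079 -0.84466235]
{'K': array([[338.17936381,   0.        , 319.21517244],
       [  0.        , 338.17936381, 197.26177853],
       [  0.        ,   0.        ,   1.        ]]), 'rvec': array([-2.84885591e+00, -3.17567680e-03,  6.90504975e-04]), 'tvec': array([-550.52954795, -222.62495863,  439.43432203])}
```

View pics/w1.png

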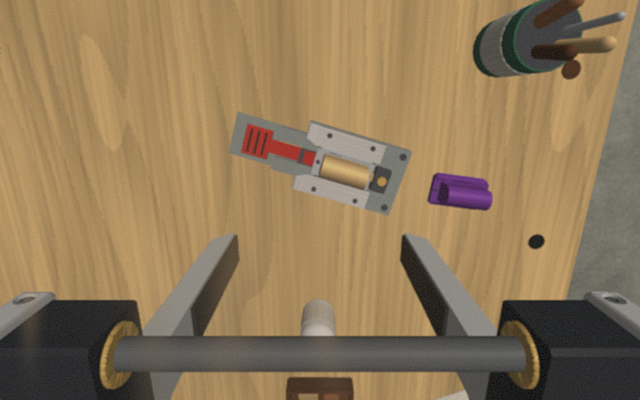

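Wrist view: red pad at (256,141), maple blank at (344,171), rails at (345,141) and (335,193), purple piece at (460,191). I'll measure the pose from these.

```bash
cat >> h.py <<'E'
def shoe(p,im,padlo,padhi,roi):
    x0,y0,x1,y1=roi
    k=np.zeros(im.shape[:2],np.uint8);k[y0:y1,x0:x1]=1
    im=im*k[:,:,None]
    b=blobs(im,padlo,padhi)
    print("pad blobs",[(a,c.round(1)) for a,c,m in b[:3]])
    pts=np.argwhere(b[0][2])[:,::-1]
    W=cast(p,pts,21)[:,:2]; print("catch mean",W.mean(0).round(1),"rect",cv2.minAreaRect(W.astype(np.float32)))
    out=[]
    for a,c,m in blobs(im,(0,0,120),(179,60,255),200)[:3]:
        ct=max(cv2.findContours(m.astype(np.uint8),0,2)[0],key=cv2.contourArea).reshape(-1,2)
        r=cv2.minAreaRect(cast(p,ct,33)[:,:2].astype(np.float32)); print("rail",a,c.round(1),r); out.append(r)
    return W,out
E
python3 - <<'E'
from h import *
import pickle
p=pickle.load(open("w1.pkl","rb"));im=cv2.imread("pics/w1.png")[:,:,::-1].copy()
W,o=shoe(p,im,(0,150,60),(7,255,255),(220,100,425,225))
hsv=cv2.cvtColor(im,cv2.COLOR_RGB2HSV)
for u,v in((345,141),(335,193),(344,171),(390,160),(256,141),(310,125),(270,125)):print((u,v),hsv[v,u])
for a,c,m in blobs(im[:225],(8,90,150),(22,255,255),100)[:40]:
    if abs(c[0]-344)<15 and abs(c[1]-171)<12:
        r=cv2.minAreaRect(cast(p,np.argwhere(m)[:,::-1],65)[:,:2].astype(np.float32));print("blank",a,c,r)
E
```

```text
pad blobs [(np.int32(1003), array([267.4, 144.3])), (np.int32(133), array([308.3, 157.7]))]
catch mean [ 480.1 -149.5] rect ((485.83026123046875, -151.43304443359375), (39.07749557495117, 76.64161682128906), 73.60149383544922)
rail 6275 [329.4 160.9] ((548.5960083007812, -168.67640686035156), (96.15953063964844, 235.5177764892578), 73.53471374511719)
(345, 141) [ 18  23 166]
(335, 193) [ 14  26 167]
(344, 171) [ 20 110 206]
(390, 160) [ 42  20 126]
(256, 141) [  8 126  81]
(310, 125) [ 21  24 147]
(270, 125) [ 33  21 121]
blank 791 [345.60303413 169.92288243] ((584.2230834960938, -174.92001342773438), (23.489391326904297, 60.90157699584961), 73.36695861816406)
```

Grey shoe: yaw about −0.287 rad, origin about (583,−180), pad about (466,−145). Next I'll view the blue shoe from above.

>>> play_rows --series '[[[-0.24, 0, 0.03], 0, 0], [[-0.24, 0, 0.03], 0, 0], [[-0.24, 0, 0.03], 0, 0], [[-0.24, 0, 0.03], 0, 0], [[-0.24, 0, 0.03], 0, 0], [[-0.24, 0, 0.03], 0, 0], [[-0.24, 0, 0.03], 0, 0], [[-0.24, 0, 0.03], 0, 0], [[-0.24, 0, 0.03], 0, 0]]'

```text
clock: 1.85
eef_pos: [579.5, 70.2, 304.4]
eef_rot: [-1.573, 0.0, -1.571]
wrist_force: [-1.5, 0.2, -0.2]
finger_gap: 93.7
```

```bash
python3 - <<'E'
from h import *
import pickle
s=manip.read_state();print(s["clock"],s["eef_pos"],s["eef_rot"],s["wrist_force"],s["joints"])
p=manip.camera_params("wrist");im=manip.camera("wrist")
pickle.dump(p,open("w2.pkl","wb"));cv2.imwrite("pics/w2.png",im[:,:,::-1])
R=cv2.Rodrigues(p["rvec"])[0];print("cam",-R.T@p["tvec"])
hsv=cv2.cvtColor(im,cv2.COLOR_RGB2HSV)
for n,lo,hi,z in(("yel",(20,150,60),(34,255,255),21),("blue",(105,110,30),(125,255,255),12),("rail",(0,0,120),(179,60,255),33)):
    for a,c,m in blobs(im,lo,hi,100)[:4]:
        r=cv2.minAreaRect(cast(p,np.argwhere(m)[:,::-1],z)[:,:2].astype(np.float32));print(n,a,c.round(1),r)
E
```

```text
1.85 [579.48804061  70.2055357  304.41504193] [-1.57278146e+00  4.07807167e-04 -1.57059119e+00] [-1.48435411  0.15120937 -0.17445268] [5.75794974e-02 3.27085213e-01 1.25927731e+00 5.21016549e-04
 1.55718862e+00 5.73663566e-02]
cam [580.7975219  153.83387958 484.80246589]
yel 1109 [258.6  99.1] ((506.4317321777344, 148.98947143554688), (75.84915161132812, 38.264705657958984), 2.5093188285827637)
yel 161 [303.3  97.5] ((559.8629760742188, 150.9424285888672), (16.507692337036133, 14.535660743713379), 89.54782104492188)
blue 4556 [329.6  95.3] ((572.126220703125, 151.57855224609375), (242.79714965820312, 95.87246704101562), 2.334606409072876)
rail 16374 [607.3 180.7] ((956.344970703125, 20.082366943359375), (134.61709594726562, 480.4313659667969), 15.31449031829834)
rail 3794 [305.5 301.4] ((549.6425170898438, -161.5934295654297), (112.17791748046875, 236.97364807128906), 73.76847839355469)
rail 2621 [186.5 289.6] ((384.8207092285156, -128.46502685546875), (233.30010986328125, 40.755836486816406), 51.49656295776367)
rail 2533 [452.7 290. ] ((777.6468505859375, -127.2921142578125), (39.92338180541992, 233.9248504638672), 38.15843200683594)
```

View pics/w2.png

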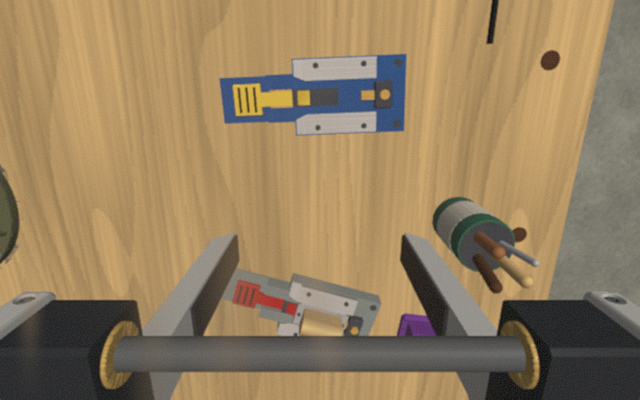

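Blue shoe: yellow pad at (247,99), rails at (335,68) and (336,125), nose at (390,94). The catch unit's x is not trustworthy, so I'll locate the frame from the rails.

```bash
python3 - <<'E'
from h import *
import pickle
for nm,roi in(("w2",[(285,50,385,82),(285,112,385,140)]),("w1",[(285,112,420,165),(285,170,400,220)])):
    p=pickle.load(open(nm+".pkl","rb"));im=cv2.imread(f"pics/{nm}.png")[:,:,::-1].copy()
    for lo in((0,0,135),):
      for x0,y0,x1,y1 in roi:
        k=np.zeros(im.shape[:2],np.uint8);k[y0:y1,x0:x1]=1
        for a,c,m in blobs(im*k[:,:,None],lo,(179,55,255),200)[:1]:
            W=cast(p,np.argwhere(m)[:,::-1],33)[:,:2].astype(np.float32)
            (cx,cy),(w,h),an=r=cv2.minAreaRect(W)
            print(nm,a,c.round(1),np.round(r[0],1),np.round(r[1],1),round(an,2))
            yaw=np.radians(2.4 if nm=="w2" else -16.45)
            al=W@[np.cos(yaw),np.sin(yaw)];la=W@[-np.sin(yaw),np.cos(yaw)]
            print("  along",np.percentile(al,[.5,99.5]).round(1),"lat",np.percentile(la,[.5,99.5]).round(1))
p=pickle.load(open("w2.pkl","rb"));im=cv2.imread("pics/w2.png")[:,:,::-1].copy()
c=blobs(im,(20,150,60),(34,255,255),100)
W=cast(p,np.argwhere(c[0][2])[:,::-1],21)[:,:2];x=W[:,0];yv=W[:,1]
# catch axis: bin along x midline of stem + pad
B=[(b,(yv[(x>=b)&(x<b+6)].min()+yv[(x>=b)&(x<b+6)].max())/2) for b in np.arange(470,540,6)]
print(np.round(B,1).tolist())
m=blobs(im,(105,110,30),(125,255,255),100)[0][2]
E
```

```text
w2 1858 [334.7  67.9] [598.8 186.4] [105.7  27.2] 2.36
  along [554.6 658.8] lat [147.8 174.7]
w2 1640 [336.1 123. ] [601.8 118.9] [106.2  27.5] 2.32
  along [554.3 659.2] lat [ 80.  107.1]
w1 1862 [344.2 145.6] [ 582.2 -158.5] [ 52.1 106.5] 73.33
  along [551.2 655.7] lat [-7.9 38.7]
w1 1361 [331.2 189.1] [ 567.2 -205.3] [ 55.4 107.5] 85.07
  along [550.8 655.7] lat [-54.1  -1.5]
[[470.0, 147.5], [476.0, 147.5], [482.0, 148.2], [488.0, 148.2], [494.0, 148.8], [500.0, 148.8], [506.0, 149.0], [512.0, 149.6], [518.0, 149.6], [524.0, 149.7], [530.0, 149.7], [536.0, 150.3]]
```

>>> play_rows --series '[[[0.2156, 0.1, -0.114], -1.284, 1], [[0.2156, 0.1, -0.114], -1.284, 1], [[0.2156, 0.1, -0.114], -1.284, 1], [[0.2156, 0.1, -0.114], -1.284, 1], [[0.2156, 0.1, -0.114], -1.284, 1], [[0.2156, 0.2, -0.114], -1.284, 1], [[0.2156, 0.22, -0.114], -1.284, 1], [[0.2156, 0.22, -0.114], -1.284, 1], [[0.2156, 0.22, -0.114], -1.284, 1], [[0.2156, 0.22, -0.114], -1.284, 1], [[0.2156, 0.22, -0.114], -1.284, 1], [[0.2156, 0.22, -0.114], -1.284, 1]]'

```text
clock: 3.1
eef_pos: [465.5, -145.6, 85.4]
eef_rot: [-1.571, 0.0, -0.29]
wrist_force: [-0.0, 0.1, 0.0]
finger_gap: 1.9
```

```bash
python3 - <<'E'
from h import *
s=manip.read_state();print(s["clock"],s["eef_pos"],s["eef_rot"],s["wrist_force"],s["finger_gap"],s["joints"])
from scipy.spatial.transform import Rotation as R
print(R.from_euler("xyz",s["eef_rot"]).as_matrix().round(3))
E
```

```text
3.1 [ 465.50153221 -145.5904637    85.35974749] [-1.57105231e+00  4.18202914e-04 -2.89757980e-01] [-0.04174115  0.0526272   0.01428444] 1.89102661932811 [-3.78070617e-01  3.04510093e-01  1.81939634e+00 -3.42934698e-04
  1.01808024e+00 -1.65892892e+00]
[[ 0.958 -0.     0.286]
 [-0.286 -0.     0.958]
 [-0.    -1.    -0.   ]]
```

>>> play_rows --series '[[[0, 0.045, 0], 0, 1], [[0, 0.055, 0], 0, 1], [[0, 0.06, 0], 0, 1], [[0, 0.064, 0], 0, 1], [[0, 0.066, 0], 0, 1], [[0, 0.068, 0], 0, 1], [[0, 0.07, 0], 0, 1], [[0, 0.0715, 0], 0, 1], [[0, 0.0715, 0], 0, 1], [[0, 0.0715, 0], 0, 1], [[0, 0.0715, 0], 0, 1], [[0, 0.0715, 0], 0, 1], [[0, 0.0715, 0], 0, 1]]'

```text
clock: 4.4
eef_pos: [465.5, -145.6, 13.9]
eef_rot: [-1.571, 0.0, -0.29]
wrist_force: [0.7, -0.2, 1.3]
finger_gap: 0.4
```

```bash
python3 - <<'E'
from h import *
im=manip.camera("wrist");side=manip.camera("side")[140:220,300:420];sc=manip.camera("scene")[130:230,210:330]
a=cv2.resize(im,(480,300));b=cv2.resize(side,(320,300));b=b[:, :]
cv2.imwrite("pics/p1.png",np.hstack([a,b])[:,:,::-1])
E
```

```text
(no output)
```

View pics/p1.png

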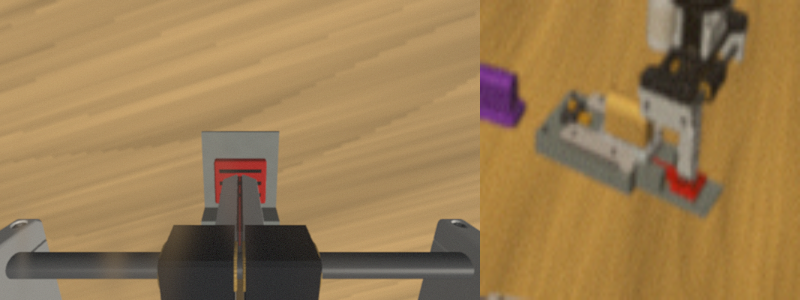

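Side view: the blank has jumped toward the pad, so the plate is free. I'll lift and measure how far it came out.

>>> play_rows --series '[[[0, -0.05, 0], 0, 0.4], [[0, -0.1, 0], 0, 0.4], [[0, -0.15, 0], 0, 0.4], [[-0.05, -0.18, 0], 0, 0.4], [[-0.1, -0.18, 0], 0, 0.4], [[-0.1, -0.18, 0], 0, 0.4]]'

```text
clock: 5.15
eef_pos: [366.5, -115.8, 194.4]
eef_rot: [-1.571, -0.0, -0.29]
wrist_force: [0.8, -0.5, 0.0]
finger_gap: 44.8
```

```bash
cat >> h.py <<'E'
def blank(n,im):
    p=manip.camera_params(n);u,v=proj(p,[560,-174,60])[0]
    k=np.zeros(im.shape[:2],np.uint8);cv2.circle(k,(int(u),int(v)),35,1,-1)
    return k
E
python3 - <<'E'
from h import *
s=manip.read_state();print(s["clock"],s["eef_pos"],s["finger_gap"])
o=np.array([582.4,-179.9]);a=np.array([np.cos(-.287),np.sin(-.287)]);l=np.array([-a[1],a[0]])
for n in("scene","side"):
    p=manip.camera_params(n);im=manip.camera(n);cv2.imwrite(f"pics/{n}1.png",im[:,:,::-1])
    old=cv2.imread(f"pics/{n}0.png")[:,:,::-1].copy()
    u,v=proj(p,[560,-174,60])[0].astype(int);print(n,u,v)
    for I in(old,im):
        k=np.zeros(I.shape[:2],np.uint8);cv2.rectangle(k,(int(u)-28,int(v)-20),(int(u)+28,int(v)+20),1,-1)
        h=cv2.cvtColor(I,cv2.COLOR_RGB2HSV)
        bl=blobs(I*k[:,:,None],(8,70,160),(25,255,255),20)
        for ar,c,m in bl[:3]:
            w=cast(p,c,62)[0][:2]-o; print(ar,c.round(1),(w@a).round(1),(w@l).round(1))
p=manip.camera_params("scene");print("tin",cast(p,[294,250],20))
A=[cv2.resize(cv2.imread(f"pics/{n}1.png")[r[0]:r[1],r[2]:r[3]],(390,300)) for n,r in(("scene",(130,220,210,327)),("side",(140,220,300,404)))]
cv2.imwrite("pics/p2.png",np.hstack(A))
E
```

```text
5.15 [ 366.52611126 -115.81961954  194.37677028] 44.81436406094438
scene 265 164
60 [261.7 168.3] -5.2 0.2
51 [268.7 161.5] -37.1 0.6
side 352 168
489 [342.  158.4] 42.2 -38.5
46 [361.8 163.3] -36.5 -44.3
30 [334.  187.2] -30.6 141.5
279 [352.  159.8] 6.1 -48.7
156 [328.6 157.5] 87.6 -18.7
26 [334.2 187. ] -30.7 140.5
tin [[784.13757723 -27.97163628  20.        ]]
```

View pics/p2.png

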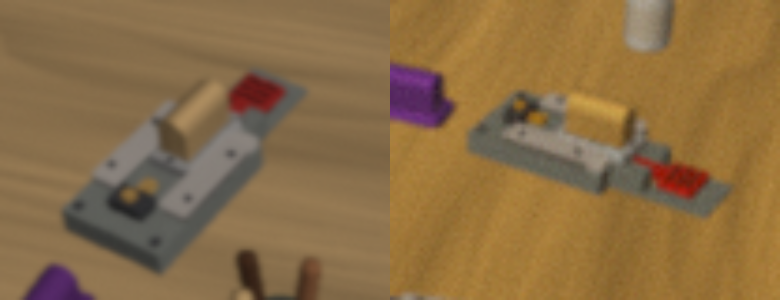

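The crops show the plate moved about 30 mm out, with the red catch held down. I'll grip the blank at shoe x≈−30, with the fingertips at z≈37.

>>> play_rows --series '[[[0.05, 0, 0], 0, 0.4], [[0.1, 0.03, 0], 0, 0.4], [[0.15, 0.06, 0], 0, 0.4], [[0.195, 0.08, 0], 0, 0.4], [[0.195, 0.1, 0], 0, 0.4], [[0.195, 0.13, 0], 0, 0.4], [[0.195, 0.15, 0], 0, 0.4], [[0.195, 0.1565, 0], 0, 0.4], [[0.195, 0.1565, 0], 0, 0.4], [[0.195, 0.1565, 0], 0, 0.4]]'

```text
clock: 6.25
eef_pos: [556.8, -172.9, 38.7]
eef_rot: [-1.571, -0.002, -0.29]
wrist_force: [0.5, -0.2, -0.2]
finger_gap: 56.2
```

>>> play_rows --series '[[[0, 0, 0], 0, 1], [[0, 0, 0], 0, 1], [[0, 0, 0], 0, 1], [[0, 0, 0], 0, 1], [[0, 0, 0], 0, 1], [[0, 0, 0], 0, 1], [[0, 0, 0], 0, 1], [[0, 0, 0], 0, 1]]' --squeeze 35

```text
clock: 7.05
eef_pos: [557.0, -172.9, 39.1]
eef_rot: [-1.571, -0.002, -0.29]
wrist_force: [-1.3, 0.6, 6.2]
finger_gap: 27.5
```

>>> play_rows --series '[[[-0.005, 0, 0], 0, 1], [[-0.01, 0, 0], 0, 1], [[-0.016, 0, 0], 0, 1], [[-0.022, 0, 0], 0, 1], [[-0.028, 0, 0], 0, 1], [[-0.034, 0, 0], 0, 1], [[-0.04, 0, 0], 0, 1]]'

```text
clock: 7.75
eef_pos: [518.2, -161.4, 39.1]
eef_rot: [-1.571, -0.003, -0.29]
wrist_force: [2.4, -0.1, 1.8]
finger_gap: 27.4
```

>>> play_rows --series '[[[-0.006, 0, 0], 0, 1], [[-0.012, 0, 0], 0, 1], [[-0.02, 0, 0], 0, 1], [[-0.03, 0, 0], 0, 1], [[-0.04, 0, 0], 0, 1], [[-0.05, 0, 0], 0, 1], [[-0.06, 0, 0], 0, 1], [[-0.065, 0, 0], 0, 1], [[-0.065, 0, 0], 0, 1]]'

```text
clock: 8.65
eef_pos: [454.8, -142.4, 38.5]
eef_rot: [-1.571, -0.001, -0.29]
wrist_force: [0.1, -0.9, -3.5]
finger_gap: 27.6
```

The plate is free (weight about 4 N). I'll carry it over to the blue shoe, lifting 60 mm and turning to yaw 0.041.

>>> play_rows --series '[[[0, -0.02, 0], 0, 1], [[0, -0.045, 0.01], 0, 1], [[-0.01, -0.06, 0.035], -0.04, 1], [[-0.018, -0.06, 0.07], -0.08, 1], [[-0.028, -0.06, 0.11], -0.13, 1], [[-0.038, -0.06, 0.15], -0.18, 1], [[-0.048, -0.06, 0.19], -0.23, 1], [[-0.058, -0.06, 0.23], -0.28, 1], [[-0.066, -0.06, 0.26], -0.31, 1], [[-0.0712, -0.06, 0.2806], -0.331, 1], [[-0.0712, -0.06, 0.2806], -0.331, 1], [[-0.0712, -0.06, 0.2806], -0.331, 1], [[-0.0712, -0.06, 0.2806], -0.331, 1]]'

```text
clock: 9.95
eef_pos: [466.7, 146.1, 98.1]
eef_rot: [-1.572, 0.0, 0.04]
wrist_force: [-0.1, 0.4, -4.4]
finger_gap: 27.7
```

```bash
python3 - <<'E'
from h import *
s=manip.read_state();print(s["clock"],s["eef_pos"],s["eef_rot"],s["wrist_force"],s["moment"])
e=s["eef_pos"];A=[]
for n in("scene","side"):
    p=manip.camera_params(n);im=manip.camera(n);cv2.imwrite(f"pics/{n}2.png",im[:,:,::-1])
    u,v=proj(p,[e[0]+30,e[1],e[2]-8])[0].astype(int)
    A.append(cv2.resize(im[v-45:v+45,u-58:u+59],(390,300),interpolation=cv2.INTER_CUBIC)); print(n,u,v)
    c,sn=np.cos(.041),np.sin(.041)
    for x in(-40,40): print(x,proj(p,[[e[0]+x*c,e[1]+x*sn,e[2]-15]]).round(1))
cv2.imwrite("pics/p3.png",np.hstack(A)[:,:,::-1])
E
```

```text
9.95 [466.67797977 146.09412213  98.1004699 ] [-1.57162345e+00  6.43744094e-05  4.00221136e-02] [-0.10467687  0.4090114  -4.37595364] [ 0.05307203 -0.11768075 -0.03045563]
scene 387 161
-40 [[390.3 146.8]]
40 [[387.5 166. ]]
side 351 218
-40 [[376.7 224.3]]
40 [[348.  220.2]]
```

View pics/p3.png

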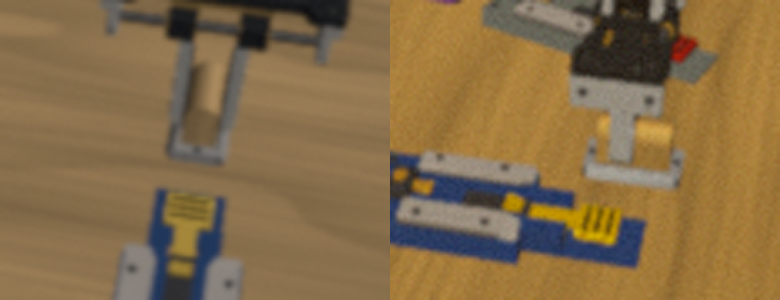

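The plate hangs level. The side view shows the blank's centre about 9 mm behind the fingers, so plate centre ≈ TCP − 9. I'll lower it to floor height in front of the mouth.

>>> play_rows --series '[[[0, 0.02, 0.0008], 0, 1], [[0, 0.04, 0.0008], 0, 1], [[0, 0.052, 0.0008], 0, 1], [[0, 0.0583, 0.0008], 0, 1], [[0, 0.0583, 0.0008], 0, 1], [[0, 0.0583, 0.0008], 0, 1]]'

```text
clock: 10.65
eef_pos: [467.2, 146.8, 40.6]
eef_rot: [-1.571, -0.001, 0.039]
wrist_force: [-0.1, -0.0, -2.6]
finger_gap: 27.5
```

>>> play_rows --series '[[[0.008, 0, 0], 0, 1], [[0.016, 0, 0], 0, 1], [[0.024, 0, 0], 0, 1], [[0.032, 0, 0], 0, 1], [[0.038, 0, 0], 0, 1], [[0.042, 0, 0], 0, 1], [[0.042, 0, 0], 0, 1]]'

```text
clock: 11.35
eef_pos: [509.5, 148.5, 40.5]
eef_rot: [-1.571, -0.001, 0.039]
wrist_force: [0.1, 0.6, -3.9]
finger_gap: 27.3
```

>>> play_rows --series '[[[0, 0.0007, 0], -0.002, 1], [[0.004, 0.0007, 0], -0.002, 1], [[0.008, 0.0007, 0], -0.002, 1], [[0.012, 0.0007, 0], -0.002, 1], [[0.016, 0.0007, 0], -0.002, 1], [[0.016, 0.0007, 0], -0.002, 1]]'

```text
clock: 11.95
eef_pos: [526.0, 149.1, 39.9]
eef_rot: [-1.571, -0.001, 0.041]
wrist_force: [-0.4, -0.6, -3.2]
finger_gap: 27.4
```

>>> play_rows --series '[[[0.003, 0, 0], 0, 1], [[0.006, 0, 0], 0, 1], [[0.009, 0, 0], 0, 1], [[0.012, 0, 0], 0, 1], [[0.012, 0, 0], 0, 1]]'

```text
clock: 12.45
eef_pos: [538.0, 150.2, 39.4]
eef_rot: [-1.57, -0.001, 0.041]
wrist_force: [0.3, 5.2, -7.9]
finger_gap: 27.7
```

Lateral force of +5 N, so I'll shift +y by about 0.8 mm and recheck.

>>> play_rows --series '[[[0, 0, 0.0008], 0, 1], [[0, 0, 0.0008], 0, 1], [[0, 0, 0.0008], 0, 1]]'

```text
clock: 12.75
eef_pos: [538.2, 151.0, 39.6]
eef_rot: [-1.57, -0.001, 0.041]
wrist_force: [-0.3, 1.1, -1.8]
finger_gap: 27.7
```

>>> play_rows --series '[[[0.003, 0, 0], 0, 1], [[0.006, 0, 0], 0, 1], [[0.009, 0, 0], 0, 1], [[0.012, 0, 0], 0, 1], [[0.012, 0, 0], 0, 1]]'

```text
clock: 13.25
eef_pos: [550.6, 151.5, 39.6]
eef_rot: [-1.57, -0.002, 0.041]
wrist_force: [0.9, 1.3, -2.3]
finger_gap: 27.7
```

>>> play_rows --series '[[[0.003, 0, 0.0002], 0, 1], [[0.006, 0, 0.0002], 0, 1], [[0.009, 0, 0.0002], 0, 1], [[0.012, 0, 0.0002], 0, 1], [[0.015, 0, 0.0002], 0, 1], [[0.018, 0, 0.0002], 0, 1], [[0.018, 0, 0.0002], 0, 1]]'

```text
clock: 13.95
eef_pos: [569.0, 152.4, 39.6]
eef_rot: [-1.57, -0.002, 0.041]
wrist_force: [0.1, -0.3, -1.1]
finger_gap: 27.7
```

>>> play_rows --series '[[[0.003, 0, 0], 0, 1], [[0.006, 0, 0], 0, 1], [[0.009, 0, 0], 0, 1], [[0.012, 0, 0], 0, 1], [[0.015, 0, 0], 0, 1], [[0.015, 0, 0], 0, 1]]'

```text
clock: 14.55
eef_pos: [584.4, 153.0, 39.7]
eef_rot: [-1.57, -0.002, 0.041]
wrist_force: [0.7, -0.0, -1.9]
finger_gap: 27.6
```

>>> play_rows --series '[[[0.002, 0, 0], 0, 1], [[0.004, 0, 0], 0, 1], [[0.006, 0, 0], 0, 1], [[0.008, 0, 0], 0, 1], [[0.008, 0, 0], 0, 1]]'

```text
clock: 15.05
eef_pos: [592.7, 153.3, 39.7]
eef_rot: [-1.57, -0.003, 0.041]
wrist_force: [0.5, -0.1, -2.1]
finger_gap: 27.9
```

>>> play_rows --series '[[[0.0015, 0, 0], 0, 1], [[0.003, 0, 0], 0, 1], [[0.0045, 0, 0], 0, 1], [[0.006, 0, 0], 0, 1], [[0.006, 0, 0], 0, 1]]'

```text
clock: 15.55
eef_pos: [598.9, 153.6, 39.7]
eef_rot: [-1.57, -0.003, 0.041]
wrist_force: [-0.5, 0.6, -1.9]
finger_gap: 27.4
```

>>> play_rows --series '[[[0.0015, 0, 0], 0, 1], [[0.003, 0, 0], 0, 1], [[0.004, 0, 0], 0, 1], [[0.004, 0, 0], 0, 1]]'

```text
clock: 15.95
eef_pos: [602.7, 153.7, 39.6]
eef_rot: [-1.57, -0.002, 0.041]
wrist_force: [-3.3, 0.3, -0.8]
finger_gap: 27.5
```

The plunger was met at TCP x≈601. Lock is expected around 614–616.

>>> play_rows --series '[[[0.0015, 0, 0], 0, 1], [[0.003, 0, 0], 0, 1], [[0.0045, 0, 0], 0, 1], [[0.006, 0, 0], 0, 1], [[0.006, 0, 0], 0, 1]]'

```text
clock: 16.45
eef_pos: [608.7, 154.0, 39.5]
eef_rot: [-1.57, -0.002, 0.041]
wrist_force: [-5.2, -0.6, -1.3]
finger_gap: 27.6
```

>>> play_rows --series '[[[0.001, 0, 0], 0, 1], [[0.002, 0, 0], 0, 1], [[0.003, 0, 0], 0, 1], [[0.003, 0, 0], 0, 1]]'

```text
clock: 16.85
eef_pos: [611.5, 154.1, 39.4]
eef_rot: [-1.57, -0.001, 0.041]
wrist_force: [-5.9, -0.6, -0.2]
finger_gap: 27.9
```

>>> play_rows --series '[[[0.001, 0, 0], 0, 1], [[0.002, 0, 0], 0, 1], [[0.002, 0, 0], 0, 1]]'

```text
clock: 17.15
eef_pos: [613.3, 154.2, 39.3]
eef_rot: [-1.57, 0.0, 0.041]
wrist_force: [-6.2, -0.7, -1.7]
finger_gap: 27.7
```

>>> play_rows --series '[[[0.0007, 0, 0], 0, 1], [[0.0013, 0, 0], 0, 1], [[0.0013, 0, 0], 0, 1]]'

```text
clock: 17.45
eef_pos: [614.3, 154.2, 39.2]
eef_rot: [-1.57, 0.001, 0.041]
wrist_force: [-7.5, -0.6, 1.0]
finger_gap: 27.8
```

>>> play_rows --series '[[[0.0007, 0, 0], 0, 1], [[0.0013, 0, 0], 0, 1], [[0.0013, 0, 0], 0, 1]]'

```text
clock: 17.75
eef_pos: [615.3, 154.3, 39.2]
eef_rot: [-1.571, 0.002, 0.041]
wrist_force: [-7.5, -0.5, 0.4]
finger_gap: 27.8
```

```bash
cat > cmp.py <<'E'
from h import *
import sys
s=manip.read_state();print(s["clock"],s["eef_pos"].round(2),s["wrist_force"].round(1))
for n in("scene","side"):
    im=manip.camera(n);cv2.imwrite(f"pics/{n}{sys.argv[1]}.png",im[:,:,::-1])
    for t in ("0",sys.argv[1]):
        I=cv2.imread(f"pics/{n}{t}.png")[:,:,::-1].copy()
        p=manip.camera_params(n);u,v=proj(p,[485,148,18])[0].astype(int)
        k=np.zeros(I.shape[:2],np.uint8);cv2.rectangle(k,(int(u)-16,int(v)-16),(int(u)+16,int(v)+16),1,-1)
        print(n,t,[(a,c.round(2)) for a,c,m in blobs(I*k[:,:,None],(20,130,70),(35,255,255))[:2]])
E
python3 cmp.py 3
```

```text
17.75 [615.26 154.3   39.24] [-7.5 -0.5  0.4]
scene 0 [(np.int32(178), array([384.95, 181.42]))]
scene 3 [(np.int32(64), array([386.33, 179.59])), (np.int32(19), array([383.89, 186.58]))]
side 0 [(np.int32(198), array([351.82, 238.8 ]))]
side 3 [(np.int32(201), array([352. , 238.7]))]
```

```bash
python3 - <<'E'
import cv2,numpy as np
A=[cv2.resize(cv2.imread(f"pics/side{t}.png")[210:260,275:375],(780,390)[:2] if 0 else (600,290),interpolation=cv2.INTER_CUBIC) for t in "03"]
cv2.imwrite("pics/p4.png",np.vstack(A))
E
```

```text
(no output)
```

View pics/p4.png

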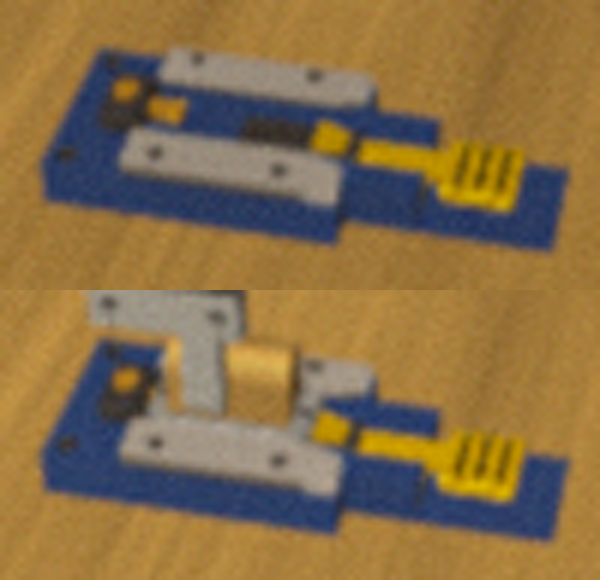

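The yellow pad sits exactly as at the start and the tongue appears to stand up behind the tail, so it seems to have clicked. I'll confirm with a gentle 2 mm pull back.

>>> play_rows --series '[[[-0.0007, 0, 0], 0, 1], [[-0.0014, 0, 0], 0, 1], [[-0.002, 0, 0], 0, 1], [[-0.002, 0, 0], 0, 1]]'

```text
clock: 18.25
eef_pos: [614.5, 154.2, 39.6]
eef_rot: [-1.57, -0.001, 0.041]
wrist_force: [7.2, 1.2, -5.7]
finger_gap: 28.0
```

It held at +7 N after 0.8 mm, so it is locked. I'll relax, open and withdraw upward.

>>> play_rows --series '[[[0.0008, 0, 0], 0, 1], [[0.0008, 0, 0], 0, 0.4], [[0.0008, 0, 0], 0, 0.4], [[0.0008, 0, 0], 0, 0.4], [[0.0008, 0, 0], 0, 0.4], [[0.0008, 0, 0], 0, 0.4], [[0.0008, 0, 0], 0, 0.4], [[0.0008, -0.02, 0], 0, 0.4], [[0.0008, -0.05, 0], 0, 0.4], [[0.0008, -0.09, 0], 0, 0.4], [[0.0008, -0.13, 0], 0, 0.4], [[-0.05, -0.17, 0], 0, 0.4], [[-0.1, -0.2, 0], 0, 0.4], [[-0.1, -0.2, 0], 0, 0.4], [[-0.1, -0.2, 0], 0, 0.4], [[-0.1, -0.2, 0], 0, 0.4]]'

```text
clock: 19.85
eef_pos: [514.6, 150.1, 239.7]
eef_rot: [-1.57, -0.002, 0.041]
wrist_force: [0.4, -0.5, 0.6]
finger_gap: 56.1
```

```bash
python3 cmp.py 4; python3 - <<'E'
import cv2,numpy as np
a=cv2.resize(cv2.imread("pics/side4.png")[210:260,275:375],(600,300),interpolation=cv2.INTER_CUBIC)
b=cv2.resize(cv2.imread("pics/scene4.png")[110:290,60:540],(600,225))
cv2.imwrite("pics/p5.png",np.vstack([a,b]))
E
```

```text
19.85 [514.6  150.07 239.66] [ 0.4 -0.5  0.6]
scene 0 [(np.int32(178), array([384.95, 181.42]))]
scene 4 [(np.int32(154), array([385.15, 180.12]))]
side 0 [(np.int32(198), array([351.82, 238.8 ]))]
side 4 [(np.int32(196), array([351.89, 238.86]))]
```

View pics/p5.png

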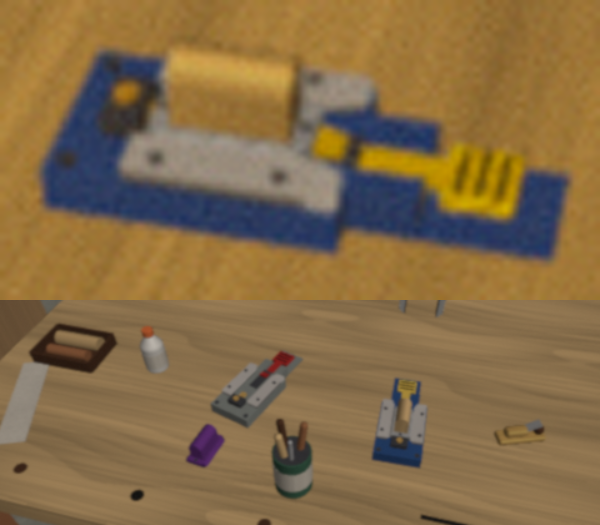

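The plate sits in the blue shoe with the catch up, and the other things haven't moved. Handing in.

```bash
python3 -c "
from cell import manip
print(manip.sign_off())"
```

```text
the job is handed in; nothing more can be done
None
```

The plate with the maple blank is locked in the blue carving shoe, and I handed the job in at about 20 s of the 72 s allowed. I pressed the red catch, and the plate sprang about 32 mm out. I gripped the blank and drew the plate straight out, then slid it into the blue shoe by feel. One lateral touch of about 5 N at the mouth was corrected by shifting 0.8 mm. The plunger pushed back with at most about 7.5 N on the readings between moves.

**Lock:** a 2 mm pull back moved only 0.8 mm and was held at about 7 N, so the catch is behind the tail. In the side view the yellow pad is within 0.1 px of its starting place.

**After release:** wrist force is near zero and the arm is clear. By eye, the tin, plane, bottle and purple piece look undisturbed.

**Disagreements:**
- The scene camera's yellow-pad position differed from the start by about 1.3 px. I put this down to shading from the gripper, because the side view and the pull test both show it locked.
- I never saw the catch in its down position.
- The final push read about 7.5 N, slightly under the 8 to 13 N expected.

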